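# Hold the tin over the counter scanner

## Task

Scan the flat tin of mints: pick it up, carry it over the row of jars (above them, not round the ends of the row) and stop with it hovering level over the window of the flat counter scanner, centred on the window and with its long side along the window's long side, its underside one to two centimetres above the glass. The scanner must never be touched, and the jars, the sugar shaker and the espresso cup stay where they are. Finish while still holding the tin still there; do not put it down.

Things in the scene. Friction and masses are not known exactly. Their poses are not given: they have to be found in the camera images.
- tin_centre (a point): centre of the flat tin of mints, a closed rectangular tin with rounded corners, 60 mm (its x) by 92 mm (its y) by 23 mm high, 0.08 kg (give or take a third), lying flat on the counter to the left or to the right of the row of jars; this point is half-way up, 11.5 mm above its underside; z up. Grasp it across its 60 mm width
- scanner_window (a point): centre of the scanner's window, on its top face, 28 mm above the counter. The scanner is a low grey slab fixed to the counter, 106 mm (x) by 140 mm (y) by 28 mm high, on the other side of the row of jars from the tin; its dark window, 66 mm (x) by 98 mm (y), with a thin steel frame is flush with the flat top. Axes of this point: x along the window's short side, y along its long side, z up
- jar_board: low wooden display board fixed on the counter, 245 mm (x) by 86 mm (y) by 20 mm high, that carries the row of three jars along its x; origin at the centre of its underside, z up. The jars' lids reach up to 123 mm above the counter
- jar_a: one of three closed glass jars standing in a row on the board, 57 x 61 mm, 91 mm tall; origin at the centre of its underside, z up
- jar_b: one of three closed glass jars standing in a row on the board, 57 x 61 mm, 97 mm tall; origin at the centre of its underside, z up
- jar_c: one of three closed glass jars standing in a row on the board, 62 x 62 mm, 103 mm tall; origin at the centre of its underside, z up
- sugar_shaker: round sugar shaker, 44 mm across, 90 mm tall, standing beyond the row of jars; origin at the centre of its underside
- espresso_cup: small espresso cup with a handle, 64 x 89 mm, 48 mm tall, beyond the right-hand working place; origin at the centre of its underside

How it is judged:
By the outcome, as a careful person would: the job done as asked, in the order asked, and still so for the second after the job is handed in, while the arm keeps its last pose, push and grip.
It also fails if it takes over 45 s, if anything falls off the work surface, if the arm or the gripper's body presses on something with over 40 N, if the wrist force passes 120 N, or if a joint passes its speed limit or range.

## Robot

A 6-joint arm with a two-finger parallel gripper is mounted at the origin on a cart in front of the work surface, level with it; the furniture and walls round the work are solid. World frame = base frame: x ahead of the robot, y to its left, z up, the work surface at z = 0. Lengths are in mm, angles in rad, forces in N, time in s.
With the tool pointing down it reaches from about 300 to 775 mm from the base axis. Payload 14.6 kg.
Tool frame: the origin (TCP) lies on the centre line of the jaws, within the pads' length; the fingertips stand 19 mm ahead of it and the grasp point (between the pads) is the TCP (bot.tip_reach is the distance from the TCP to the fingertips, in mm); z points along the fingers, y is the line along which they close (so a half turn about z gives the same grasp; the last joint's range is limited). The gripper opens to 85 mm and grips with 20 to 120 N. Pads are 22 mm wide; open, the fingers measure 114 mm over their backs; the gripper's body (76 mm by 85 mm) begins 54 mm behind the grasp point. The pads swing forward as they close: fully open they stand 13 mm farther back than shut.
Start: joints at [-1.208, 0.3, 1.521, -0, 1.321, -0.067], TCP at [229.171, -499.97, 250.281] pointing down, gripper open.
Joint ranges: [-3.03, 3.03], [-0.79, 2.21], [0.23, 2.52], [-1.04, 4.18], [0, 3.07], [-2.55, 2.55]. Speed limits (rad/s): [2.22, 2.22, 2.57, 3.14, 3.14, 3.14].

## Interface

Orientations are given as a unit quaternion [w, x, y, z].
In Python, from rig import bot gives the robot as it stands. Calls block until the motion is done:
- bot.move_to(position, orientation): joint-space move of the TCP to a pose.
- bot.servo_line(position, attitude=None, speed=150, until_force=None): straight line of the TCP; attitude=None keeps the orientation; speed is the mean speed in mm/s. With until_force (N) it stops when the force on the tool has changed by that much, and returns True; else False.
- bot.move_joints(angles): joint-space move.
- bot.move_gripper(opening, grip_force=None): finger opening in mm; grip_force is the grip in N (None keeps the last); returns when the fingers have stopped.
- bot.dwell(seconds).
- bot.ik(position, orientation): joint angles nearest the present ones, or None.
- bot.read_state(): the state.
- bot.read_camera(name): name is "side" or "top" or "wrist"; returns a dict with "image" (400x640x3 uint8, blue, green, red), "depth" (400x640 float32, mm along the optical axis (not along the pixel's ray), 0 where there is no reading), "fovy" (degrees; the focal length in pixels is half the picture's height over the tangent of half this angle, whatever the lens; pixels are square), "cx", "cy" (the principal point, pixels), "eye" and "attitude" of the camera in the world; the wrist camera has in their place "mount" (4x4, takes a point from camera to tool coordinates, whose origin is the TCP and whose axes are the flange's). Camera axes: x right, y down, z forward; pixel columns grow to the right and rows downward; lengths in mm; the calibration is good to about 2 mm. The wrist camera is an equidistant fisheye: a pixel r from the principal point sees the ray r / f radians off the axis. A picture is of the moment at which its call begins: read the wrist's pose just before it.
A pose or a line that the arm cannot do raises bot.MotionError and nothing moves.
- bot.finish_job(): hands the job in; it is judged then, once.
The state is a dict: "clock": time; "joint_positions": joint angles; "qvel": joint speeds; "effort": joint torques, N m; "ee_pos": TCP position; "tool_rot": TCP orientation; "ft_force": force on the tool from outside, world axes, zero at the start; "moment": the same for the moment, N m; "grip_width": finger opening in mm; "grip_force": force on a finger pad.
Only numpy, scipy, OpenCV 4.12 (cv2) and the standard library are available. Lean on these libraries where they do the work, as an engineer would, in place of code of your own. Each camera call takes 0.05 s, during which the arm holds its last target. There are 200 camera calls.

## Working session

There is one attempt and no reset: what is moved stays moved. The work goes in short steps, each a Python script; the robot and the scene stay as the last script left them, time stands still between calls to the robot, and variables do not carry over. Pictures are saved under pics/ and viewed, at most 10 in all, crops included, and the job is handed in when it is done.

```bash
mkdir -p pics; cat > h.py <<'E'
import numpy as np, cv2
from scipy.spatial.transform import Rotation as R
def rot(q): q=np.array(q); return R.from_quat(np.r_[q[1:],q[0]]).as_matrix() if q.size==4 else q
def cloud(c):
    h,w=c["depth"].shape; f=h/2/np.tan(np.radians(c["fovy"])/2)
    u,v=np.meshgrid(np.arange(w),np.arange(h)); d=c["depth"]
    P=np.stack([(u-c["cx"])/f*d,(v-c["cy"])/f*d,d],-1)
    P=P@rot(c["attitude"]).T+np.array(c["eye"]); P[d<=0]=np.nan
    return P
E
python3 - <<'E'
from rig import bot
from h import *
import pickle
s=bot.read_state(); print(s["clock"],s["tool_rot"],s["ft_force"])
for n in("top","side"):
    c=bot.read_camera(n); pickle.dump(c,open(n+".pkl","wb")); cv2.imwrite(f"pics/{n}.png",c["image"])
    print(n,c["fovy"],c["cx"],c["cy"],c["eye"],c["attitude"],(c["depth"]>0).mean())
E
```

```text
0.0 [-5.96091070e-04  9.76991626e-01  2.13276814e-01 -8.53968834e-05] [ 0.51647467 -0.46888848 -0.62161265]
top 50.940520488379306 320.5129219617149 204.95250208324373 [438.05659661 189.96892198 929.38664351] [ 0.06541213 -0.70395355  0.70535502 -0.05142901] 0.99599609375
side 43.94633497136669 314.61574305701697 205.95395666528088 [383.81802312 928.88128627 543.48648219] [ 0.06075745 -0.10105445  0.87688299 -0.46601797] 0.996171875
```

View pics/top.png

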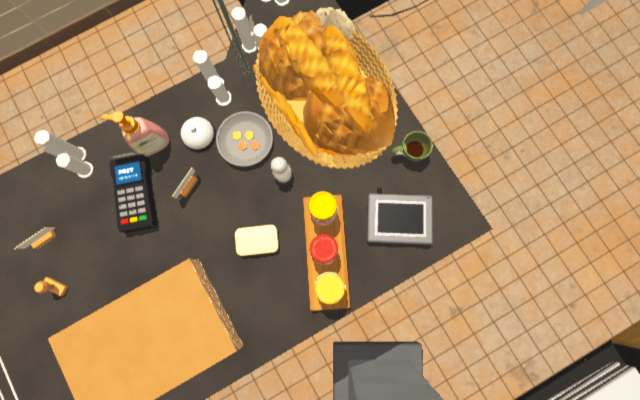

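View pics/side.png

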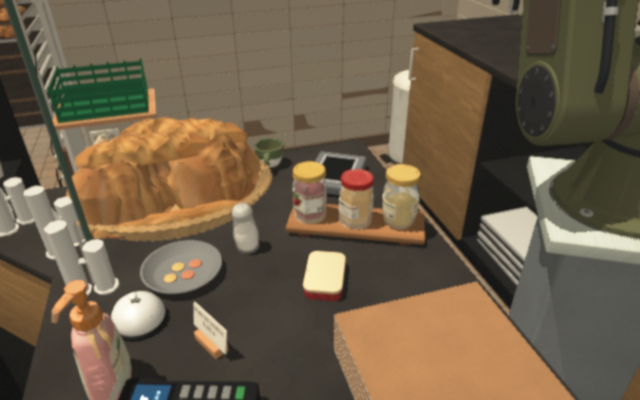

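The top view shows the tin at about (257,240), the jar row around (323,250), the scanner window at (400,218), the cup at (415,147) and the shaker at (281,170). The side view agrees. Next I measure.

```bash
cat > m.py <<'E'
from h import *
import pickle
c=pickle.load(open("top.pkl","rb")); P=cloud(c); im=c["image"]; hsv=cv2.cvtColor(im,cv2.COLOR_BGR2HSV)
f=200/np.tan(np.radians(c["fovy"])/2)
def ray(px,z):
    px=np.atleast_2d(px); d=np.c_[(px-[c["cx"],c["cy"]])/f,np.ones(len(px))]@rot(c["attitude"]).T
    e=np.array(c["eye"]); return e+d*((z-e[2])/d[:,2])[:,None]
def rect(m,box,z,name):
    x0,y0,x1,y1=box; M=np.zeros(m.shape,np.uint8); M[y0:y1,x0:x1]=m[y0:y1,x0:x1]
    k=max(cv2.findContours(M,cv2.RETR_EXTERNAL,cv2.CHAIN_APPROX_NONE)[0],key=cv2.contourArea)
    w=ray(k[:,0].astype(float),z)[:,:2].astype(np.float32)
    r=cv2.minAreaRect(w); b=cv2.boxPoints(r); e=[b[1]-b[0],b[2]-b[1]]; l=max(e,key=np.linalg.norm)
    print(name,"c",np.round(r[0],1),"size",np.round(r[1],1),"long dir deg",round(np.degrees(np.arctan2(l[1],l[0]))%180,2),"depth z",round(np.nanmedian(P[M>0][:,2]),1))
v=hsv[...,2]; s=hsv[...,1]
rect((v>140).astype(np.uint8),(225,215,290,268),23,"tin")
rect(((v>60)).astype(np.uint8),(362,188,440,250),28,"scanner")
rect((v<50).astype(np.uint8),(376,201,427,236),28,"window")
rect(((s>100)&(v>80)).astype(np.uint8),(298,190,354,315),20,"board?")
for n,(x,y),z in[("jarY",(323,206),123),("jarR",(324,249),115),("jarY2",(329,289),115),("shaker",(281,165),90),("cup",(415,147),48)]:
    print(n,np.round(ray([x,y],z)[0]),np.round(P[y,x]))
E
python3 m.py
```

```text
tin c [514.  347.7] size [62.1 93.6] long dir deg 96.23 depth z 23.2
scanner c [559.   34.4] size [169.1 133. ] long dir deg 89.74 depth z 27.7Traceback (most recent call last):
  File "m.py", line 17, in <module>
    rect((v<50).astype(np.uint8),(376,201,427,236),28,"window")
    ~~~~^^^^^^^^^^^^^^^^^^^^^^^^^^^^^^^^^^^^^^^^^^^^^^^^^^^^^^^
  File "m.py", line 10, in rect
    k=max(cv2.findContours(M,cv2.RETR_EXTERNAL,cv2.CHAIN_APPROX_NONE)[0],key=cv2.contourArea)
ValueError: max() iterable argument is empty
```

```bash
python3 - <<'E'
s=open('m.py').read()
s=s.replace('rect(((v>60)).astype(np.uint8),(362,188,440,250)','rect((v>130).astype(np.uint8) if 0 else (P[...,2]>18).astype(np.uint8),(355,180,445,255)')
s=s.replace('rect((v<50).astype(np.uint8),(376,201,427,236)','print(v[218,362:440]);print(v[185:250,400]);W=v[190:247,367:435];t,_=cv2.threshold(W[8:-8,8:-8].copy(),0,255,cv2.THRESH_OTSU);print(t)\nrect((v<t).astype(np.uint8),(374,199,429,239)')
open('m.py','w').write(s)
E
python3 m.py
```

```text
tin c [514.  347.7] size [62.1 93.6] long dir deg 96.23 depth z 23.2
scanner c [566.3  37.1] size [139.5 119.4] long dir deg 87.49 depth z 28.7
[ 82  84  84  85  86  91 142 177 198 199 199 200 205 239 251 226 113  82
  79  79  78  80  77  76  79  77  78  77  77  75  77  73  73  75  76  74
  74  73  72  72  73  73  73  74  72  73  72  73  69  71  69  70  67  66
  66  68  68  69  65  68  82 172 245 242 196 185 183 183 185 161 113  94
  88  92  91  91  92  93]
[ 89  89  91  88  86  89  88  87  90 118 163 190 196 195 197 219 245 242
 175  90  77  75  73  75  74  73  73  73  75  77  74  72  72  72  74  72
  72  72  72  74  72  71  72  73  70  70  73  92 187 240 234 200 189 187
 188 180 157 116  74  53  51  54  72  85  85]
147.0
window c [559.5  36.4] size [95. 64.] long dir deg 88.02 depth z 29.3
board? c [494.7 197.1] size [258.1  88.4] long dir deg 3.99 depth z 22.6
jarY [571. 201. 123.] [572. 201. 116.]
jarR [488. 199. 115.] [488. 199. 113.]
jarY2 [412. 190. 115.] [412. 190. 123.]
shaker [662. 288.  90.] [663. 288.  88.]
cup [712.   2.  48.] [723.  -5.  12.]
```

```bash
cat >> h.py <<'E'
def quat(deg,flip=0):
    a=np.radians(deg+180*flip); y=np.array([np.cos(a),np.sin(a),0]); z=np.array([0,0,-1.])
    q=R.from_matrix(np.c_[np.cross(y,z),y,z]).as_quat(); return [q[3],q[0],q[1],q[2]]
def wproj(c,T,X):
    "world points -> wrist fisheye pixels; T tool pose 4x4"
    C=np.linalg.inv(T@c["mount"]); p=np.atleast_2d(X)@C[:3,:3].T+C[:3,3]
    th=np.arctan2(np.hypot(p[:,0],p[:,1]),p[:,2]); f=200/np.tan(np.radians(c["fovy"])/2)
    n=p[:,:2]/np.hypot(p[:,0],p[:,1])[:,None]; return n*(f*th)[:,None]+[c["cx"],c["cy"]]
def wray(c,T,px,z):
    px=np.atleast_2d(px)-[c["cx"],c["cy"]]; f=200/np.tan(np.radians(c["fovy"])/2); r=np.hypot(*px.T)
    d=np.c_[px/r[:,None]*np.sin(r/f)[:,None],np.cos(r/f)]; M=T@c["mount"]
    d=d@M[:3,:3].T; e=M[:3,3]; return e+d*((z-e[2])/d[:,2])[:,None]
def tpose(s):
    T=np.eye(4); T[:3,:3]=rot(s["tool_rot"]); T[:3,3]=s["ee_pos"]; return T
E
python3 - <<'E'
from rig import bot
from h import *
for fl in(0,1):
    for p,a in(([514,347.7,220],6.2),([514,347.7,24],6.2),([559.5,36.4,67],-2)): print(fl,np.round(bot.ik(p,quat(a,fl)),2) if bot.ik(p,quat(a,fl)) is not None else None)
print(bot.tip_reach)
fl=min((0,1),key=lambda f: 9 if bot.ik([514,347.7,24],quat(6.2,f)) is None else abs(bot.ik([514,347.7,24],quat(6.2,f))[5]))
print(fl)
bot.move_to([514,347.7,220],quat(6.2,fl))
s=bot.read_state(); c=bot.read_camera("wrist"); im=c["image"]; print(s["clock"],s["ee_pos"])
cv2.imwrite("pics/w1.png",im)
T=tpose(s); v=cv2.cvtColor(im,cv2.COLOR_BGR2HSV)[...,2]
p=wproj(c,T,[514,347.7,23])[0]; print("tin px",p)
m=(v>140).astype(np.uint8); n,l,st,ce=cv2.connectedComponentsWithStats(m); i=l[int(p[1]),int(p[0])]; print(i,st[i])
k=max(cv2.findContours((l==i).astype(np.uint8),0,1)[0],key=cv2.contourArea)[:,0].astype(float)
r=cv2.minAreaRect(wray(c,T,k,23)[:,:2].astype(np.float32)); print(r)
E
```

```text
0 [ 0.54  0.48  1.34 -0.    1.32  0.43]
0 [ 0.54  0.71  1.47 -0.    0.95  0.43]
0 [-0.    0.54  1.65 -0.    0.95  0.03]
1 None
1 None
1 None
19.0
0
3.2333 [514.36753698 347.12180223 220.03725952]
tin px [320.92949453 177.11308851]
17 [ 292  131   59   86 4732]
((514.07080078125, 350.5503845214844), (60.212711334228516, 91.77584075927734), 6.563109397888184)
```

View pics/w1.png

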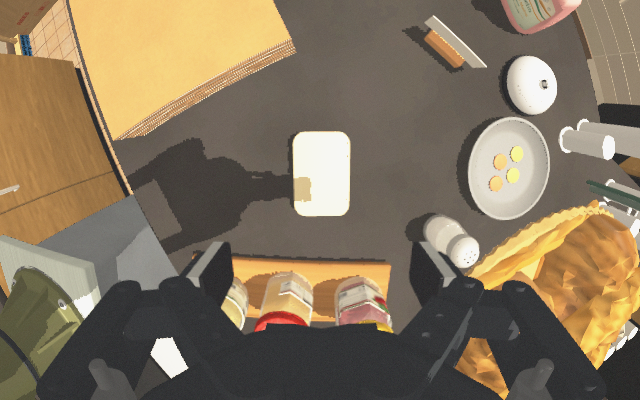

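The tin sits at (321,174) with clear space on both sides for the fingers, and the wrist measurement agrees with the top view to 3 mm. I'll grasp it, lift it and check.

```bash
python3 - <<'E'
from rig import bot
from h import *
q=quat(6.4)
bot.servo_line([514,349.5,60],q,speed=150)
print(bot.servo_line([514,349.5,24],q,speed=50,until_force=8))
bot.move_gripper(40,grip_force=45)
s=bot.read_state(); print(s["clock"],s["grip_width"],s["grip_force"],s["ee_pos"])
bot.servo_line([514,349.5,210],speed=130)
s=bot.read_state(); c=bot.read_camera("wrist"); cv2.imwrite("pics/w2.png",c["image"]); print(s["clock"],s["grip_width"],s["grip_force"],s["ft_force"],s["ee_pos"])
E
```

```text
False
5.7333 58.461072248808065 49.020867347717285 [514.28838126 349.63881549  24.60070273]
7.3167 57.992564732505215 48.35989236831665 [ 0.25245758 -0.10847512 -1.08608406] [513.78536883 349.37693154 209.16543154]
```

View pics/w2.png

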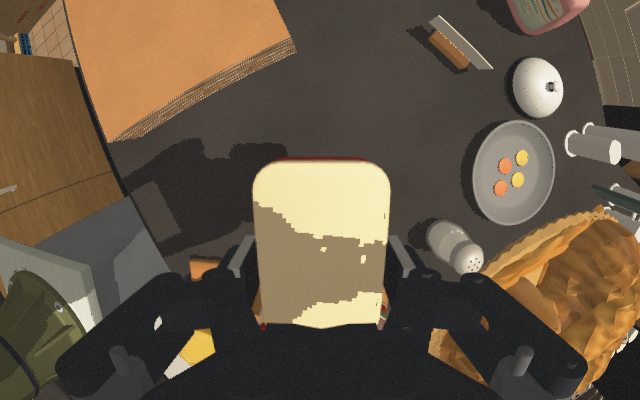

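The tin is held squarely between the pads (top face at columns 252–391, far edge at row 160). I'll check its level and offset, then carry it over the jars and look at the window from just beyond it.

```bash
cat > look.py <<'E'
from rig import bot
from h import *
def tin(c,T):
    "tin top in tool axes: plane normal, far edge, sides"
    f=200/np.tan(np.radians(c["fovy"])/2); v,u=np.mgrid[165:320,225:420]
    px=np.stack([u-c["cx"],v-c["cy"]],-1).astype(float); r=np.hypot(px[...,0],px[...,1])
    d=c["depth"][165:320,225:420]; t=np.tan(r/f)/np.maximum(r,1e-6)
    P=np.stack([px[...,0]*t*d,px[...,1]*t*d,d],-1)@c["mount"][:3,:3].T+c["mount"][:3,3]
    val=cv2.cvtColor(c["image"],cv2.COLOR_BGR2HSV)[165:320,225:420,2]
    m=(abs(P[...,2]-1)<10)&(d>0)&(val>90)&(abs(P[...,1])<27)&(P[...,0]>-100)
    Q=P[m]; A=np.c_[Q[:,:2],np.ones(len(Q))]; k=np.linalg.lstsq(A,Q[:,2],rcond=None)[0]
    for _ in(0,1):
        g=abs(A@k-Q[:,2])<2.5; k=np.linalg.lstsq(A[g],Q[g,2],rcond=None)[0]
    print("tin plane tilt deg x,y",np.round(np.degrees(k[:2]),2),"z",k[2],g.sum(),"xrange",Q[g].min(0).round(1),Q[g].max(0).round(1))
E
python3 - <<'E'
from look import *
s=bot.read_state(); c=bot.read_camera("wrist"); T=tpose(s); c["mount"]=np.array(c["mount"]); tin(c,T)
Ti=np.linalg.inv(T)
z=s["ee_pos"][2]-1.2
w=wray(c,T,[[321,161],[253,225],[390,225]],z); print("edges in tool",np.round(w@Ti[:3,:3].T+Ti[:3,3],1))
bot.servo_line([530,200,215],quat(2),speed=160)
bot.servo_line([559.5,36,215],quat(-2),speed=160)
bot.servo_line([559.5,-80,215],quat(-2),speed=160)
s=bot.read_state(); c=bot.read_camera("wrist"); T=tpose(s); c["mount"]=np.array(c["mount"]); tin(c,T)
print(s["clock"],s["grip_width"],s["ee_pos"])
im=c["image"]; cv2.imwrite("pics/w3.png",im)
import pickle; pickle.dump((s,c),open("w3.pkl","wb"))
print(wproj(c,T,[[559.5,36.4,28],[526,85,28],[592,85,28],[526,-12,28],[592,-12,28]]).round())
E
```

```text
tin plane tilt deg x,y [-0.02  0.07] z 2.02526861903051 18520 xrange [-33.  -27.   -0.3] [44.9 27.   4.5]
edges in tool [[ 46.5  -0.2   1.2]
 [ 18.8 -29.7   1.2]
 [ 18.8  29.7   1.2]]
tin plane tilt deg x,y [-0.02  0.05] z 2.0011536188520758 18553 xrange [-33.1 -27.   -0.3] [45.  27.   4.2]
10.575 57.92781403059297 [559.51121635 -79.26296483 214.97249021]
[[317.  66.]
 [282.  22.]
 [348.  19.]
 [285. 115.]
 [352. 113.]]
```

View pics/w3.png

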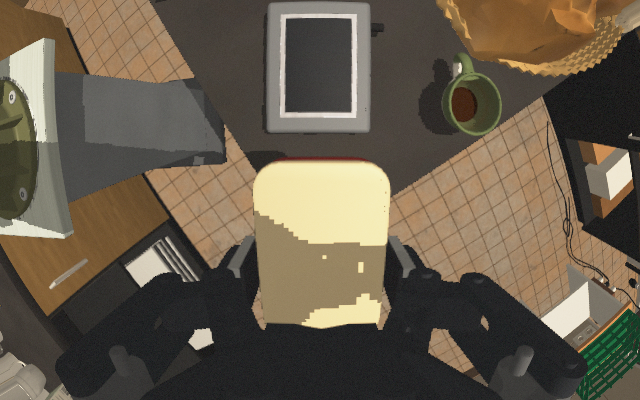

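The window shows at columns 285–352, rows 18–113, and the tin is level and centred on the TCP. I'll refine the window and descend.

```bash
python3 - <<'E'
from look import *
import pickle
s,c=pickle.load(open("w3.pkl","rb")); T=tpose(s); v=cv2.cvtColor(c["image"],cv2.COLOR_BGR2HSV)[...,2]
m=np.zeros(v.shape,np.uint8); m[8:125,275:362]=v[8:125,275:362]<130
k=max(cv2.findContours(m,0,1)[0],key=cv2.contourArea)[:,0].astype(float)
r=cv2.minAreaRect(wray(c,T,k,28)[:,:2].astype(np.float32)); print(r)
a=(r[2]+45)%90-45; print(a)
xy=(np.array(r[0])+[559.5,36.4])/2; a=(a-2)/2; print(xy,a)
if abs(xy-[559.5,36.4]).max()<4 and abs(a+2)<2:
    q=quat(a)
    bot.servo_line([*xy,215],q,speed=130)
    print(bot.servo_line([*xy,100],q,speed=100,until_force=15))
    print(bot.servo_line([*xy,67.8],q,speed=40,until_force=15))
    bot.dwell(.5)
    s=bot.read_state(); print(s["clock"],s["ee_pos"],s["ft_force"],s["grip_width"],s["grip_force"])
    c=bot.read_camera("wrist"); c["mount"]=np.array(c["mount"]); tin(c,tpose(s))
    cs=bot.read_camera("side"); t=bot.read_camera("top")
    A=cv2.resize(cs["image"][100:280,200:440],None,fx=3,fy=3,interpolation=cv2.INTER_CUBIC); cv2.imwrite("pics/s4.png",A)
    B=cv2.resize(t["image"][130:310,260:500],None,fx=3,fy=3,interpolation=cv2.INTER_CUBIC); cv2.imwrite("pics/t4.png",B)
    cv2.imwrite("pics/w4.png",c["image"])
E
```

```text
((560.4639282226562, 38.489295959472656), (97.98578643798828, 65.67655944824219), 87.8067398071289)
-2.1932601928710938
[559.98196411  37.44464798] -2.096630096435547
False
False
14.4333 [559.98907022  37.44273559  67.83052467] [ 0.07055511 -0.10467248 -1.63266962] 58.49252113206659 48.356616497039795
tin plane tilt deg x,y [-0.01  0.04] z 1.9966070515380219 18539 xrange [-32.9 -27.   -0.3] [44.9 27.   4.4]
```

View pics/s4.png

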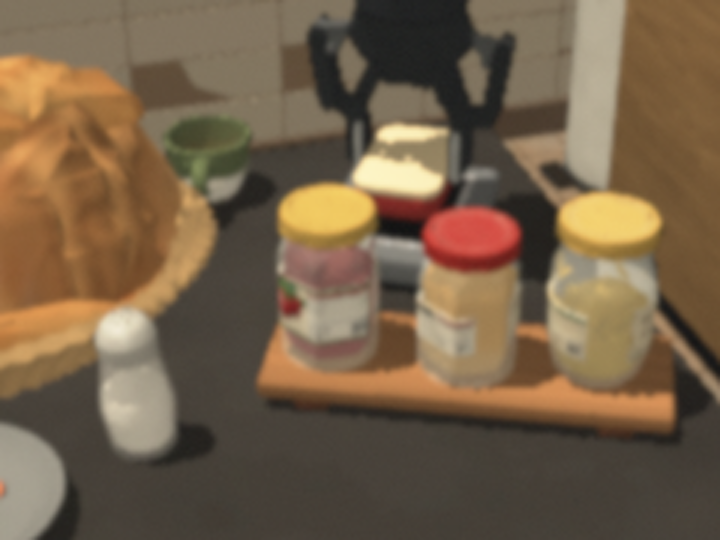

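View pics/w4.png

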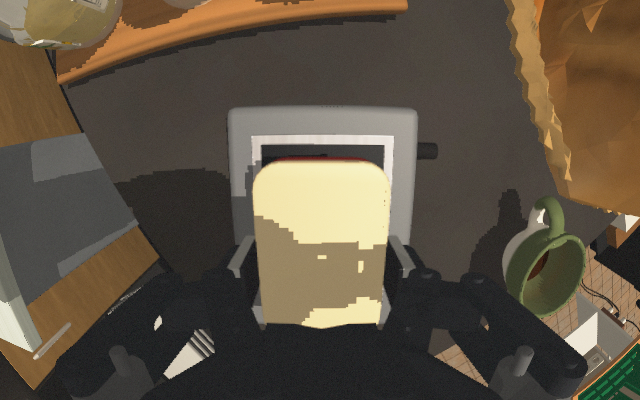

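The side view shows the tin floating above the scanner with the jars upright and in place. In the wrist view the window's inner edges are at columns 262 and 384 and row 144, square with the tin. I'll do one numeric check, then finish.

```bash
python3 - <<'E'
from look import *
s=bot.read_state(); c=bot.read_camera("wrist"); c["mount"]=np.array(c["mount"]); T=tpose(s); Ti=np.linalg.inv(T)
w=wray(c,T,[[323,144],[262,152],[384.5,152]],28)@Ti[:3,:3].T+Ti[:3,3]; print(w.round(1))
if abs(w[0,0]-49)<5 and abs(w[1,1]+w[2,1])/2<4: bot.finish_job(); print("done",s["clock"])
E
```

```text
[[ 49.8   1.   39.8]
 [ 45.9 -31.6  39.8]
 [ 45.9  33.9  39.8]]
the job is handed in; nothing more can be done
done 14.5833
```

I handed the job in at about 14.6 s of the 45 s limit. The arm is still holding the tin level over the scanner window, within about 2 mm of centre, with its long side along the window's long side and its underside about 15 mm above the glass. It was carried above the jars, and no contact showed in the force readings on the way down.

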